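# Unlock the lid stay and shut the castle chest

### The arm

A 6-joint arm with a two-finger parallel gripper is mounted at the origin on a cart in front of the work surface, level with it; the furniture and walls round the work are solid. World frame = base frame: x ahead of the robot, y to its left, z up, the work surface at z = 0. Lengths are in m, angles in rad, forces in N, time in s.
With the tool pointing down it reaches from about 0.25 to 0.775 m from the base axis. Payload 4 kg.
Tool frame: the origin (TCP) lies midway between the tips of the shut fingers; the grasp point (between the pads) lies grip_point_offset behind it (grip_point_offset is the distance from the TCP to the grasp point, in m); z points along the fingers, y is the line along which they close (so a half turn about z gives the same grasp; the last joint's range is limited). The gripper opens to 94 mm and grips with 3 to 60 N. Pads are 16 mm wide; open, the fingers measure 119 mm over their backs; the gripper's body (75 mm by 177 mm) begins 78 mm behind the grasp point.
Start: joints at [1.2, 0.087, 1.371, -0, 1.684, -0.103], TCP at [0.146, 0.53, 0.206] pointing down, gripper open.
Joint ranges: [-3.1, 3.1], [-0.76, 2.03], [0.27, 2.55], [-1.08, 4.22], [0.17, 2.65], [-2.57, 2.57]. Speed limits (rad/s): [2.79, 2.79, 3.14, 3.14, 3.14, 3.14].

### API

Orientations are given as [roll, pitch, yaw] about the fixed x, y, z axes, in that order (R = Rz(yaw) Ry(pitch) Rx(roll)).
In Python, from bench import * gives the robot as it stands. The module is installed in compiled form; this text tells all that it offers.
- The arm moves only by the tool apply_moves, never from a script. Its argument "commands" is a list of rows, each a list of 7 numbers: the turn, a rotation vector about the world's x, y, z in rad, then the shift along the world's x, y, z in m, then the opening in per cent of the stroke, from 0 (shut) to 100 (fully open). In form: [[ax, ay, az, x, y, z, jaw], ...]. A call has exactly 5 rows; each row is the pose to reach, as a shift and turn from the pose commanded when the call began; what a row does not reach only later rows make up. A row lasts 1/10 s, in which the tool goes at most 50 mm and 8.59 degrees, less where a joint would pass 70% of its speed; a pose out of reach is approached as far as the arm can. A call with a gripper value outside its range is refused whole. The fingers move at their own pace and stop on an object; the grip force is fixed at half the most. Time passes only in rows, so rows that repeat a pose let the fingers close, or fill a call up. It gives the time, the measured TCP pose, the force, the opening and the grip force at its end, in the units of the state.
- get_obs(): the state, without advancing time (a new reading comes with each control period).
- snapshot(name): name is "scene" or "top" or "wrist"; returns a dict with "pixels" (420x560x3 uint8, red, green, blue), "vertical_fov" (degrees; the focal length in pixels is half the picture's height over the tangent of half this angle, whatever the lens; pixels are square), "cx", "cy" (the principal point, pixels), "rvec" (rotation vector, rad) and "tvec" (3), from world to camera coordinates, as OpenCV has them. Camera axes: x right, y down, z forward; pixel columns grow to the right and rows downward; lengths in m; the calibration is good to about 2 mm. The wrist camera is an equidistant fisheye: a pixel r from the principal point sees the ray r / f radians off the axis. A picture is of the moment at which its call begins. There is no depth.
- close_job(): hands the job in; it is judged then, once.
Trained networks look in the newest picture that a camera, given by its name, has taken for a name from the list of things; names that differ only in an ending like _2 or _b are one class to them, and where a whole thing is asked for, a point or a joint stands for the part that bears it (a point fixed in the world has none). Each returns a list of dicts, best first, with "score" (0 to 1); they miss things now and then, are a little off and sometimes report something else, mostly with a low value. They report only what shows in the picture. A call takes as long as a camera call.
- masks_of(camera, query): "mask" (420x560 bool, what is visible of it) and "extent" ([left, top, right, bottom] in pixels, round what is visible of it).
- place_of(camera, query): "pixel" ([column, row] in pixels: a listed point, or the origin of a listed thing).
The state is a dict: "time": time; "joint_positions": joint angles; "qvel": joint speeds; "joint_torque": joint torques, N m; "tool_pos": TCP position; "ee_rot": TCP orientation; "wrist_force": force on the tool from outside, world axes, zero at the start; "wrist_torque": the same for the moment, N m; "width": finger opening in m; "finger_force": force on a finger pad.
Only numpy, scipy, OpenCV 4.12 (cv2) and the standard library are available. Lean on these libraries where they do the work, as an engineer would, in place of code of your own. Each camera call takes 0.05 s, during which the arm holds its last target. There are 200 camera calls.

### The job

The lid of the small plywood chest is propped open by a folding metal stay on its side, locked straight. Take the wooden handle at the stay's knee and lift it well past centre so that the stay unlocks while the lid is still up, then lower the lid gently, without slamming it, until it is fully shut.

Things in the scene. Friction and masses are not known exactly. Their poses are not given: they have to be found in the camera images.
- handle_mid (a point): middle of the dark wood handle bar at the stay's knee: 14 mm thick, 66 mm long, level, parallel to the lid hinge, standing out from the chest's right side; this point is 54 mm out from the lid's side edge, 114 mm above the table. y axis: along the bar, towards the chest. The knee swings up and towards the chest's front, on an 80 mm arc about a pivot at start 64 mm in front of and 49 mm below the bar
- stay_knee (a joint): angle of the stay's knee (rad): 0 = resting on its stop, locked, sagging below straight; 0.15 = straight (dead centre); above 0.3 = clearly past centre, unlocked. Lifting the handle 20 mm or so gives about 0.5; it then stays there by friction (lifting takes a few newtons). About 2.1 with the lid shut
- lid_edge (a point): middle of the lid's front edge, on its outer face. Plywood lid 190 mm deep, 160 wide, 12 thick, on a chest 180 x 160 x 100 mm high with its front to the robot. x axis: in the lid's face, from this edge to the hinge; y axis: along the hinge, away from the stay's side; z axis: out of the outer face. Shut, this point is 112 mm above the table
- lid (a joint): lid angle (rad): 0 = propped open, 55 degrees up from shut; grows as it is lowered; 0.96 = fully shut, against its stop. The hinge, on the chest's far upper edge, is stiff: once unlocked the lid stays where it is left and goes down under a few newtons pressed straight down on its outer face, also from above

How it is judged:
By the outcome, as a careful person would: the job done as asked, in the order asked, and still so for the second after the job is handed in, with the robot touching nothing.
It also fails if it takes over 45 s, if anything falls off the work surface, if the arm or the gripper's body presses on something with over 40 N, if the wrist force passes 120 N, or if a joint passes its speed limit or range.

## Working session

There is one attempt and no reset: what is moved stays moved. The work goes in short steps, Python scripts to look and compute and a tool call to move; the robot and the scene stay as the last step left them, time stands still between calls to the robot, and variables do not carry over. Pictures are saved under pics/ and viewed, at most 10 in all, crops included, and the job is handed in when it is done.

Besides the shell and the picture viewer there is one more tool, called after "Call:" as name([rows], argument=value, ...), one row to a line, values as JSON. apply_moves: Moves the arm, as the interface text tells. Its arguments: {"type":"object","properties":{"commands":{"type":"array"}},"required":["commands"]}

```bash
mkdir -p pics
cat > h.py <<'E'
from bench import *
import numpy as np, cv2
def cam(n):
    s=snapshot(n); s['f']=210/np.tan(np.radians(s['vertical_fov'])/2); s['R']=cv2.Rodrigues(np.array(s['rvec'],float))[0]; s['t']=np.array(s['tvec'],float).ravel(); s['n']=n; return s
def ray(s,p):
    v=np.array([p[0]-s['cx'],p[1]-s['cy']])/s['f']
    if s['n']=='wrist':
        r=np.hypot(*v); d=np.array([*(v/r*np.sin(r)),np.cos(r)])
    else: d=np.array([*v,1.])
    d=s['R'].T@d; return -s['R'].T@s['t'], d/np.linalg.norm(d)
def onz(s,p,z):
    o,d=ray(s,p); return o+d*(z-o[2])/d[2]
def tri(rs):
    A=sum(np.eye(3)-np.outer(d,d) for o,d in rs); b=sum((np.eye(3)-np.outer(d,d))@o for o,d in rs); return np.linalg.solve(A,b)
def save(s,n): cv2.imwrite('pics/'+n,s['pixels'][:,:,::-1])
E
python3 - <<'E'
from h import *
np.set_printoptions(precision=4,suppress=True)
C={n:cam(n) for n in('scene','top','wrist')}
o=get_obs(); print({k:np.round(v,3) for k,v in o.items()})
img=[]
for n,s in C.items():
    print(n,'pos',-s['R'].T@s['t'],'f',s['f'])
    save(s,n+'0.png')
    for q in('handle_mid','lid_edge'):
        print(q,[(np.round(r['pixel'],1),round(r['score'],2)) for r in place_of(n,q)[:3]])
for q in('handle_mid','lid_edge'):
    rs=[]
    for n in('scene','top'):
        p=place_of(n,q)
        if p: rs.append(ray(C[n],p[0]['pixel'])); print(q,n,onz(C[n],p[0]['pixel'],.114 if q[0]=='h' else .256))
    if len(rs)>1: print(q,tri(rs))
cv2.imwrite('pics/a.png',cv2.resize(np.hstack([C['scene']['pixels'],C['top']['pixels']])[:,:,::-1],(800,300),interpolation=cv2.INTER_AREA))
E
```

```text
{'time': np.float64(0.15), 'joint_positions': array([ 1.2  ,  0.088,  1.372, -0.   ,  1.684, -0.103]), 'qvel': array([-0.002, -0.004, -0.006, -0.001, -0.001,  0.001]), 'joint_torque': array([  0.001, -34.064, -30.279,   0.072,   0.03 ,  -0.   ]), 'tool_pos': array([0.145, 0.53 , 0.205]), 'ee_rot': array([-3.14 , -0.   ,  2.874]), 'wrist_force': array([ 0.407,  0.19 , -0.684]), 'wrist_torque': array([-0.03 , -0.014,  0.035]), 'finger_force': np.float64(0.0), 'width': np.float64(0.094)}
scene pos [0.249  0.4022 0.8629] f 471.86361134792224
handle_mid [(array([335.2, 241.1]), 0.93)]
lid_edge [(array([274. , 223.8]), 0.74)]
top pos [ 0.5571 -0.0215  1.0783] f 404.6479219645586
handle_mid [(array([295.1, 240.1]), 0.54)]
lid_edge [(array([231.3, 226.2]), 0.64)]
wrist pos [0.0714 0.5501 0.3835] f 325.19226210127806
handle_mid []
lid_edge []
handle_mid scene [ 0.6086 -0.0615  0.114 ]
handle_mid top [ 0.6039 -0.0636  0.114 ]
handle_mid [ 0.6058 -0.062   0.1156]
lid_edge scene [0.6345 0.0757 0.256 ]
lid_edge top [0.6265 0.0723 0.256 ]
lid_edge [0.6294 0.0747 0.2585]
```

View pics/scene0.png

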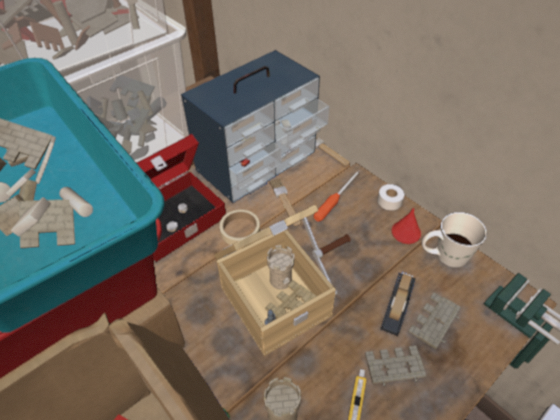

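View pics/top0.png

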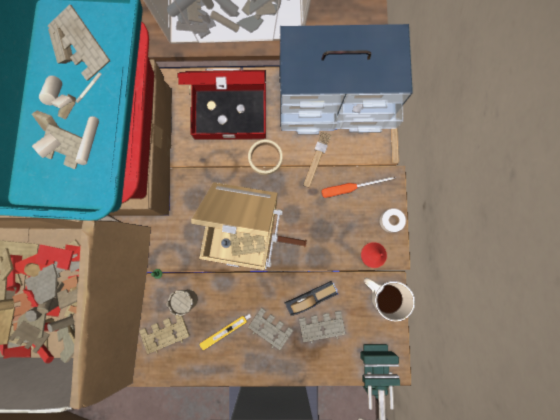

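The chest is at about (275,290) in the scene view, with the dark handle at (335,243). In the top view the handle runs from (277,238) to (307,243), and the chest is yawed slightly. Next I'll refine the yaw and check the way out of the start pose.

Run:
```python
from h import *
np.set_printoptions(precision=4,suppress=True)
C={n:cam(n) for n in('scene','top')}
E=[]
for n,s in C.items():
    def pr(P): 
        c=s['R']@np.array(P)+s['t']; return np.round(c[:2]/c[2]*s['f']+[s['cx'],s['cy']],0)
    print(n,'tcp',pr([.146,.53,.206]),'base',pr([0,0,0]),'fwd',s['R'][2])
    for q in('handle_mid','lid_edge'):
        m=masks_of(n,q)
        for r in m[:1]:
            ys,xs=np.nonzero(r['mask']); P=np.c_[xs,ys].astype(float); print(q,r['score'],r['extent'],len(xs))
            if q[0]=='h':
                c,ev,_=cv2.PCACompute2(P,None); u=(P-c)@ev[0]; e=[c[0]+ev[0]*np.percentile(u,k) for k in(1,99)]
                w=[onz(s,p,.114) for p in e]; d=w[0]-w[1]; print(w,'len',np.linalg.norm(d),'ang',np.degrees(np.arctan2(d[1],d[0])),'mid',(w[0]+w[1])/2)
            else:
                h=cv2.approxPolyDP(max(cv2.findContours(r['mask'].astype(np.uint8),0,2)[0],key=len),6,True)[:,0]
                for p in h: print(p, onz(s,p,.2625), onz(s,p,.108))
```

```text
scene tcp [253. 898.] base [597. 550.] fwd [ 0.4913 -0.4502 -0.7456]
handle_mid 0.84 [303.4, 217.6, 350.2, 274.1] 501
[array([ 0.6883, -0.0402,  0.114 ]), array([ 0.5771, -0.0293,  0.114 ])] len 0.11173222337837793 ang -5.614578599117306 mid [ 0.6327 -0.0347  0.114 ]
lid_edge 0.85 [211.8, 208.5, 318.5, 263.8] 791
[317 209] [0.6057 0.0034 0.2625] [ 0.6975 -0.0992  0.108 ]
[215 258] [0.6403 0.1929 0.2625] [0.741 0.139 0.108]
top tcp [  8. 466.] base [271. 487.] fwd [ 0.1223  0.0107 -0.9924]
handle_mid 0.79 [269.0, 208.6, 305.8, 267.1] 185
[array([ 0.6144, -0.0093,  0.114 ]), array([ 0.5948, -0.0848,  0.114 ])] len 0.07795904961047587 ang 75.45644877217131 mid [ 0.6046 -0.0471  0.114 ]
lid_edge 0.81 [193.4, 183.0, 277.9, 241.1] 3394
[191 218] [0.6434 0.1536 0.2625] [0.6598 0.1867 0.108 ]
[225 233] [0.6123 0.0842 0.2625] [0.6227 0.1042 0.108 ]
[267 236] [ 0.6054 -0.0006  0.2625] [0.6146 0.0033 0.108 ]
[276 193] [ 0.693  -0.0196  0.2625] [ 0.7188 -0.0192  0.108 ]
[212 183] [0.7152 0.1115 0.2625] [0.7451 0.1367 0.108 ]
```

View pics/wrist0.png

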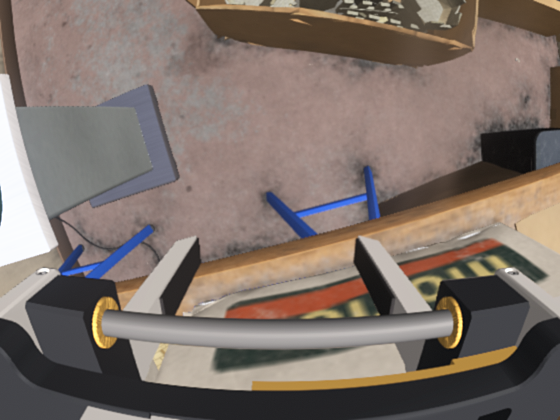

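The start pose hangs beside the table over other clutter, so I'll rise first and then sweep over. Chest yaw is about -14.3°, so the tool turns about -1.553 rad around z.

Call:
apply_moves([
  [0,0,0,0,0,0.04,100],
  [0,0,0,0,0,0.08,100],
  [0,0,0,0,0,0.12,100],
  [0,0,0,0,0,0.16,100],
  [0,0,0,0,0,0.19,100],
])

```text
time: 1.45
tool_pos: [0.1455, 0.5304, 0.3987]
ee_rot: [3.138, 0.0, 2.874]
wrist_force: [0.4, 0.7, -0.2]
width: 0.0942
finger_force: 0.0
```

Call:
apply_moves([
  [0,0,-0.0775,0.018,-0.024,0,100],
  [0,0,-0.155,0.036,-0.048,0,100],
  [0,0,-0.2325,0.054,-0.072,0,100],
  [0,0,-0.31,0.072,-0.096,0,100],
  [0,0,-0.388,0.09,-0.12,0,100],
])

```text
time: 1.95
tool_pos: [0.2361, 0.4094, 0.3956]
ee_rot: [3.141, 0.0, 2.483]
wrist_force: [0.3, 0.7, 1.2]
width: 0.094
finger_force: 0.0
```

Call:
apply_moves([
  [0,0,-0.0775,0.018,-0.024,0,100],
  [0,0,-0.155,0.036,-0.048,0,100],
  [0,0,-0.2325,0.054,-0.072,0,100],
  [0,0,-0.31,0.072,-0.096,0,100],
  [0,0,-0.388,0.09,-0.12,0,100],
])

```text
time: 2.45
tool_pos: [0.3261, 0.2893, 0.3957]
ee_rot: [3.141, -0.0, 2.095]
wrist_force: [0.3, -0.2, -0.3]
width: 0.0939
finger_force: 0.0
```

Call:
apply_moves([
  [0,0,-0.0775,0.018,-0.024,0,100],
  [0,0,-0.155,0.036,-0.048,0,100],
  [0,0,-0.2325,0.054,-0.072,0,100],
  [0,0,-0.31,0.072,-0.096,0,100],
  [0,0,-0.388,0.09,-0.12,0,100],
])

```text
time: 2.95
tool_pos: [0.4161, 0.1693, 0.3957]
ee_rot: [3.141, -0.0, 1.707]
wrist_force: [0.5, 0.4, 0.4]
width: 0.094
finger_force: 0.0
```

Call:
apply_moves([
  [0,0,-0.0775,0.018,-0.024,0,100],
  [0,0,-0.155,0.036,-0.048,0,100],
  [0,0,-0.2325,0.054,-0.072,0,100],
  [0,0,-0.31,0.072,-0.096,0,100],
  [0,0,-0.388,0.09,-0.12,0,100],
])

```text
time: 3.45
tool_pos: [0.5061, 0.0493, 0.3956]
ee_rot: [3.141, -0.0, 1.318]
wrist_force: [0.4, 0.4, -0.5]
width: 0.0939
finger_force: 0.0
```

Call:
apply_moves([
  [0,0,0,0.025,-0.03,0,100],
  [0,0,0,0.05,-0.06,0,100],
  [0,0,0,0.075,-0.09,0,100],
  [0,0,0,0.097,-0.12,0,100],
  [0,0,0,0.097,-0.12,-0.03,100],
])

```text
time: 3.95
tool_pos: [0.6064, -0.0739, 0.3665]
ee_rot: [3.135, 0.001, 1.317]
wrist_force: [0.1, 1.2, 0.2]
width: 0.0941
finger_force: 0.0
```

Run:
```python
from h import *
import bench
np.set_printoptions(precision=4,suppress=True)
print('gpo',getattr(bench,'grip_point_offset',None),[x for x in dir(bench) if x[0]!='_'])
C={n:cam(n) for n in('wrist','scene','top')}
save(C['wrist'],'w1.png'); o=get_obs(); print(o['tool_pos'],o['ee_rot'])
rs=[]
for n in C:
    p=place_of(n,'handle_mid')
    for r in p[:2]: print(n,r['pixel'],r['score'],onz(C[n],r['pixel'],.114))
    if p: rs.append(ray(C[n],p[0]['pixel']))
print(tri(rs))
n='wrist';s=C[n]
for r in masks_of(n,'handle_mid')[:1]:
    print(r['extent'],r['score'],r['mask'].sum())
for r in place_of(n,'lid_edge')[:1]: print(r,onz(s,r['pixel'],.2625))
```

```text
gpo 0.0188 ['IKError', 'close_job', 'get_obs', 'grip_point_offset', 'masks_of', 'place_of', 'snapshot']
[ 0.6019 -0.0698  0.362 ] [-3.1342  0.0001  1.3212]
wrist [268.1, 164.4] 0.82 [ 0.6008 -0.0569  0.114 ]
scene [337.4, 245.6] 0.56 [ 0.5979 -0.0566  0.114 ]
[ 0.6    -0.058   0.1105]
[219.4, 128.6, 323.7, 189.0] 0.6 1032
{'pixel': [261.8, 41.8], 'score': 0.86} [0.6312 0.069  0.2625]
```

View pics/w1.png

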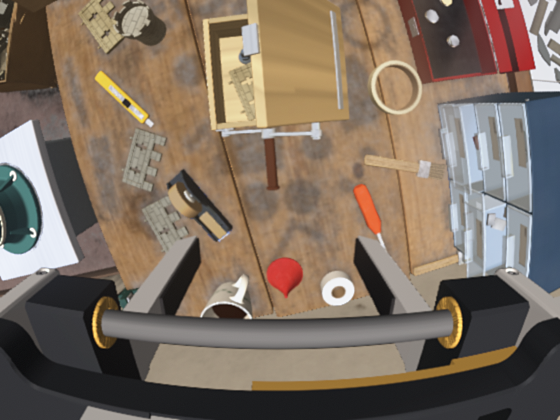

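The wrist view shows the handle from (267,137) to (273,188), the locked stay along row ~131, and free space on both sides for the fingers. Now the endpoints.

Run:
```python
from h import *
np.set_printoptions(precision=4,suppress=True)
s=cam('wrist'); a,b=[onz(s,p,.114) for p in((267,137),(273.5,188))]
print(a,b,(a+b)/2,np.linalg.norm(a-b),np.degrees(np.arctan2(*(a-b)[:2])))
a,b=[onz(s,p,.2625) for p in((248,10),(264.5,130))];print(a,b,np.degrees(np.arctan2(*(a-b)[:2])))
print(get_obs()['tool_pos'])
```

```text
[ 0.6045 -0.0156  0.114 ] [ 0.5957 -0.0851  0.114 ] [ 0.6001 -0.0503  0.114 ] 0.06996351810332979 7.2021140535399875
[0.6222 0.1077 0.2625] [ 0.6095 -0.0019  0.2625] 6.618105409796708
[ 0.6026 -0.069   0.3683]
```

Call:
apply_moves([
  [0,0,0.06,-0.0035,0.008,-0.02,100],
  [0,0,0.122,-0.0035,0.008,-0.06,100],
  [0,0,0.122,-0.0035,0.008,-0.1,100],
  [0,0,0.122,-0.0035,0.008,-0.14,100],
  [0,0,0.122,-0.0035,0.008,-0.17,100],
])

```text
time: 4.9
tool_pos: [0.5984, -0.061, 0.1941]
ee_rot: [-3.141, 0.0, 1.445]
wrist_force: [-0.1, 0.4, -0.0]
width: 0.094
finger_force: 0.0
```

Run:
```python
from h import *
np.set_printoptions(precision=4,suppress=True)
s=cam('wrist'); save(s,'w2.png')
for r in place_of('wrist','handle_mid')[:2]: print(r['pixel'],r['score'],onz(s,r['pixel'],.114))
o=get_obs();print(o['tool_pos'],o['ee_rot'])
def pr(P):
    c=s['R']@np.array(P)+s['t']; r=np.hypot(c[0],c[1]); th=np.arctan2(r,c[2]); return c[:2]/r*th*s['f']+[s['cx'],s['cy']]
print(pr([.5995,-.062,.114]))
```

```text
[282.0, 211.7] 0.61 [ 0.6031 -0.0613  0.114 ]
[ 0.5964 -0.0607  0.1907] [-3.1324 -0.0006  1.4444]
[277.8406 212.9793]
```

View pics/w2.png

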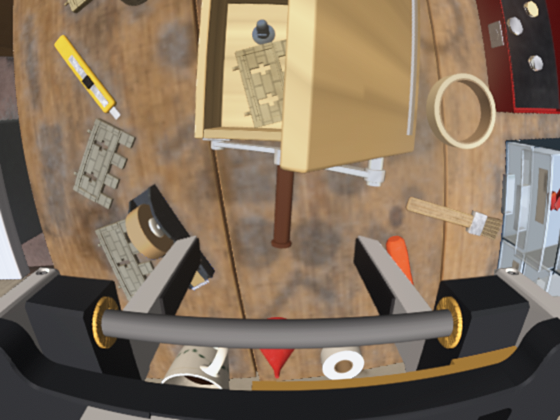

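The bar runs from about (288,170) to (282,245), between the fingers and 3-4 mm right of centre. I'll correct that, descend, and close.

Call:
apply_moves([
  [0,0,-0.03,0.003,-0.005,-0.025,100],
  [0,0,-0.03,0.003,-0.005,-0.05,100],
  [0,0,-0.03,0.003,-0.005,-0.075,100],
  [0,0,-0.03,0.003,-0.005,-0.1,100],
  [0,0,-0.03,0.003,-0.005,-0.1,100],
])

```text
time: 5.5
tool_pos: [0.6011, -0.0662, 0.0944]
ee_rot: [-3.138, -0.0, 1.414]
wrist_force: [-0.6, 0.6, -0.2]
width: 0.0941
finger_force: 0.0
```

Call:
apply_moves([
  [0,0,0,0,0,0,60],
  [0,0,0,0,0,0,30],
  [0,0,0,0,0,0,5],
  [0,0,0,0,0,0,5],
  [0,0,0,0,0,0,5],
])

```text
time: 6.0
tool_pos: [0.6024, -0.0667, 0.0963]
ee_rot: [3.14, 0.0, 1.414]
wrist_force: [-0.1, -0.4, 0.6]
width: 0.0576
finger_force: 0.0
```

Call:
apply_moves([
  [0,0,0,0,0,0,5],
  [0,0,0,0,0,0,5],
  [0,0,0,0,0,0,5],
  [0,0,0,0,0,0,5],
  [0,0,0,0,0,0,5],
])

```text
time: 6.5
tool_pos: [0.602, -0.0666, 0.0954]
ee_rot: [-3.142, -0.0, 1.414]
wrist_force: [0.3, -0.9, -0.4]
width: 0.0177
finger_force: 0.0
```

Call:
apply_moves([
  [0,0,0,0,0,0,5],
  [0,0,0,0,0,0,5],
  [0,0,0,0,0,0,5],
  [0,0,0,0,0,0,5],
  [0,0,0,0,0,0,5],
])

```text
time: 7.0
tool_pos: [0.6023, -0.0666, 0.0955]
ee_rot: [3.141, 0.0, 1.414]
wrist_force: [1.4, -0.4, -0.6]
width: 0.0129
finger_force: 30.0
```

Call:
apply_moves([
  [0,0,0,-0.0024,0.0004,0.003,5],
  [0,0,0,-0.005,0.0007,0.006,5],
  [0,0,0,-0.008,0.0012,0.009,5],
  [0,0,0,-0.0112,0.0017,0.012,5],
  [0,0,0,-0.015,0.0022,0.015,5],
])

```text
time: 7.5
tool_pos: [0.588, -0.0641, 0.1116]
ee_rot: [3.138, -0.001, 1.414]
wrist_force: [6.0, 0.6, -1.3]
width: 0.0132
finger_force: 30.0
```

Call:
apply_moves([
  [0,0,0,-0.0027,0.0004,0.002,5],
  [0,0,0,-0.0057,0.0008,0.004,5],
  [0,0,0,-0.009,0.0013,0.006,5],
  [0,0,0,-0.0107,0.0016,0.007,5],
  [0,0,0,-0.0107,0.0016,0.007,5],
])

```text
time: 8.0
tool_pos: [0.5777, -0.0623, 0.1195]
ee_rot: [3.137, -0.001, 1.414]
wrist_force: [5.1, 0.8, -0.1]
width: 0.0132
finger_force: 30.0
```

Run:
```python
from h import *
np.set_printoptions(precision=4,suppress=True)
C={n:cam(n) for n in('wrist','scene','top')}
im=[C[n]['pixels'][a:b,c:d] for n,a,b,c,d in(('scene',190,350,200,400),('top',150,310,160,360))]
cv2.imwrite('pics/l1.png',cv2.resize(np.hstack(im)[:,:,::-1],(800,320),interpolation=cv2.INTER_CUBIC))
for q in('handle_mid','lid_edge'):
    rs=[]
    for n in C:
        p=place_of(n,q)
        if p: print(q,n,p[0]['pixel'],p[0]['score']); rs.append(ray(C[n],p[0]['pixel']))
    if len(rs)>1: print(tri(rs))
o=get_obs();print(o['tool_pos'],o['wrist_force'],o['width'],o['finger_force'])
```

```text
handle_mid scene [344.0, 246.6] 0.9
lid_edge scene [278.6, 234.6] 0.93
lid_edge top [230.1, 235.6] 0.66
[0.6118 0.0788 0.2494]
[ 0.5777 -0.0623  0.1195] [5.5548 1.4052 0.2016] 0.01344313845289423 30.01866102218628
```

View pics/l1.png

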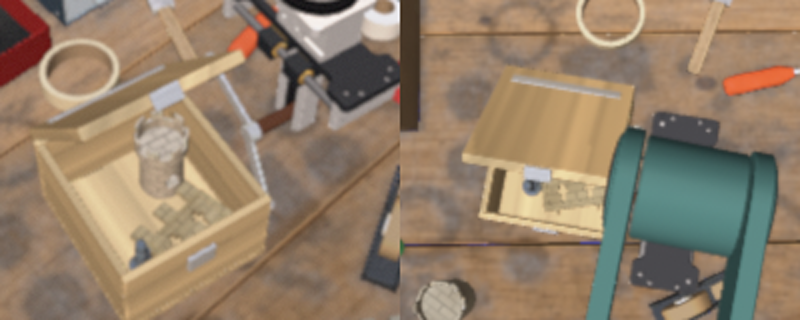

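The stay is visibly bent upward past centre while the lid has dropped only about 9 mm (edge at z≈0.249). I'll release, rise, and move above the lid.

Call:
apply_moves([
  [0,0,0,0,0,0,60],
  [0,0,0,0,0,0,60],
  [0,0,0,0,0,0,60],
  [0,0,0,0,0,0,60],
  [0,0,0,0,0,0,60],
])

```text
time: 8.95
tool_pos: [0.5759, -0.0628, 0.1172]
ee_rot: [-3.141, 0.0, 1.414]
wrist_force: [-0.0, -0.1, 0.1]
width: 0.0497
finger_force: 0.0
```

Call:
apply_moves([
  [0,0,0,0,0,0.02,60],
  [0,0,0,0,0,0.05,60],
  [0,0,0,0,0,0.09,60],
  [0,0,0,0,0,0.13,40],
  [0,0,0,0,0,0.17,20],
])

```text
time: 9.45
tool_pos: [0.5758, -0.0628, 0.2888]
ee_rot: [-3.141, 0.0, 1.414]
wrist_force: [0.5, -0.6, -0.8]
width: 0.0439
finger_force: 0.0
```

Call:
apply_moves([
  [0,0,0,0,0,0.02,0],
  [0,0,0,0.02,0.035,0.03,0],
  [0,0,0,0.04,0.07,0.03,0],
  [0,0,0,0.06,0.105,0.03,0],
  [0,0,0,0.076,0.132,0.03,0],
])

```text
time: 9.95
tool_pos: [0.6529, 0.0711, 0.3172]
ee_rot: [-3.141, -0.0, 1.415]
wrist_force: [0.2, -0.7, -0.2]
width: 0.0037
finger_force: 0.0
```

Run:
```python
from h import *
np.set_printoptions(precision=4,suppress=True)
C={n:cam(n) for n in('wrist','scene','top')}
im=[C[n]['pixels'][a:b,c:d] for n,a,b,c,d in(('scene',190,350,200,400),('wrist',0,320,80,480))]
cv2.imwrite('pics/l2.png',np.hstack([cv2.resize(i,(400,320),interpolation=cv2.INTER_CUBIC) for i in im])[:,:,::-1])
for q in('handle_mid','lid_edge'):
    rs=[]
    for n in C:
        p=place_of(n,q)
        if p: print(q,n,p[0]['pixel'],p[0]['score'],onz(C[n],p[0]['pixel'],.138 if q[0]=='h' else .252)); rs.append(ray(C[n],p[0]['pixel']))
    if len(rs)>1: print(tri(rs))
o=get_obs();print(o['tool_pos'],o['wrist_force'],o['width'])
```

```text
handle_mid scene [341.6, 243.8] 0.66 [ 0.5843 -0.051   0.138 ]
handle_mid top [290.7, 252.7] 0.65 [ 0.5737 -0.0519  0.138 ]
[ 0.5772 -0.049   0.1456]
lid_edge wrist [229.3, 219.6] 0.7 [0.6156 0.075  0.252 ]
lid_edge scene [277.4, 233.7] 0.93 [0.6173 0.0834 0.252 ]
lid_edge top [292.9, 253.5] 0.45 [ 0.57   -0.0527  0.252 ]
[0.6077 0.0177 0.189 ]
[0.652  0.0679 0.3182] [-0.0861  0.2123  0.9033] 0.0004524519684710284
```

View pics/l2.png

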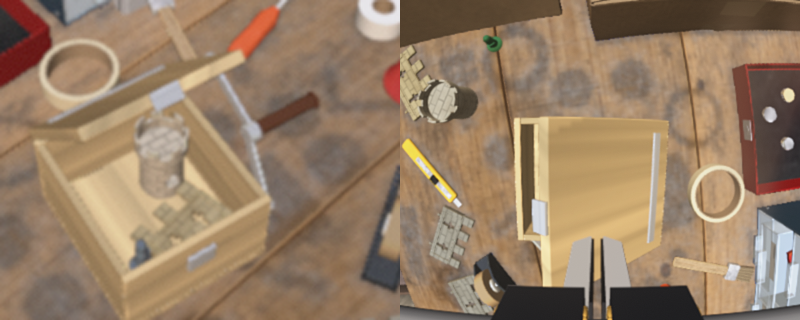

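The knee stays bent past centre and the lid is still up, with the closed fingertips above its outer face near the front edge. Now I'll descend to it and press gently along its arc.

Call:
apply_moves([
  [0,0,0,0,0,-0.02,0],
  [0,0,0,0,0,-0.04,0],
  [0,0,0,0,0,-0.06,0],
  [0,0,0,0,0,-0.075,0],
  [0,0,0,0,0,-0.085,0],
])

```text
time: 10.9
tool_pos: [0.6516, 0.0683, 0.2313]
ee_rot: [-3.14, 0.0, 1.412]
wrist_force: [-0.2, -0.6, -0.9]
width: 0.0006
finger_force: 0.0
```

Call:
apply_moves([
  [0,0,0,-0.002,0.0003,-0.003,0],
  [0,0,0,-0.004,0.0006,-0.006,0],
  [0,0,0,-0.006,0.001,-0.009,0],
  [0,0,0,-0.008,0.0013,-0.0115,0],
  [0,0,0,-0.0106,0.0016,-0.0136,0],
])

```text
time: 11.4
tool_pos: [0.6424, 0.0709, 0.2201]
ee_rot: [3.138, -0.001, 1.414]
wrist_force: [1.2, -0.1, 2.9]
width: 0.0005
finger_force: 1.4
```

Call:
apply_moves([
  [0,0,0,-0.0024,0.0004,-0.0022,0],
  [0,0,0,-0.0048,0.0007,-0.0044,0],
  [0,0,0,-0.0072,0.0011,-0.0066,0],
  [0,0,0,-0.0096,0.0014,-0.0088,0],
  [0,0,0,-0.0119,0.0018,-0.011,0],
])

```text
time: 11.9
tool_pos: [0.6296, 0.0728, 0.2078]
ee_rot: [3.142, -0.0, 1.414]
wrist_force: [0.3, 1.1, 2.5]
width: 0.001
finger_force: 1.2
```

Contact at about 3 N and the lid is following. I'll continue along the arc.

Call:
apply_moves([
  [0,0,0,-0.0021,0.0003,-0.0024,0],
  [0,0,0,-0.0042,0.0006,-0.0048,0],
  [0,0,0,-0.0064,0.001,-0.0072,0],
  [0,0,0,-0.0085,0.0013,-0.0096,0],
  [0,0,0,-0.0106,0.0016,-0.0121,0],
])

```text
time: 12.4
tool_pos: [0.6189, 0.0743, 0.1954]
ee_rot: [-3.141, -0.0, 1.414]
wrist_force: [-0.6, 1.2, 2.3]
width: 0.0004
finger_force: 1.0
```

Call:
apply_moves([
  [0,0,0,-0.0018,0.0003,-0.0026,0],
  [0,0,0,-0.0037,0.0006,-0.0053,0],
  [0,0,0,-0.0055,0.0008,-0.0079,0],
  [0,0,0,-0.0074,0.0011,-0.0106,0],
  [0,0,0,-0.0092,0.0014,-0.0132,0],
])

```text
time: 12.9
tool_pos: [0.6098, 0.0757, 0.1823]
ee_rot: [-3.141, -0.0, 1.414]
wrist_force: [-0.3, 0.6, 1.3]
width: 0.0002
finger_force: 0.9
```

Call:
apply_moves([
  [0,0,0,-0.0016,0.0002,-0.0028,0],
  [0,0,0,-0.0032,0.0005,-0.0056,0],
  [0,0,0,-0.0047,0.0007,-0.0085,0],
  [0,0,0,-0.0063,0.001,-0.0113,0],
  [0,0,0,-0.0079,0.0012,-0.0141,0],
])

```text
time: 13.4
tool_pos: [0.602, 0.0768, 0.1681]
ee_rot: [3.142, 0.0, 1.414]
wrist_force: [-0.1, 0.9, 2.1]
width: 0.0005
finger_force: 0.7
```

Call:
apply_moves([
  [0,0,0,-0.0013,0.0002,-0.003,0],
  [0,0,0,-0.0025,0.0004,-0.006,0],
  [0,0,0,-0.0038,0.0006,-0.0089,0],
  [0,0,0,-0.005,0.0008,-0.0118,0],
  [0,0,0,-0.0063,0.001,-0.0148,0],
])

```text
time: 13.9
tool_pos: [0.5957, 0.0778, 0.1534]
ee_rot: [3.142, 0.0, 1.414]
wrist_force: [-0.5, 0.6, 0.7]
width: 0.0003
finger_force: 0.7
```

Call:
apply_moves([
  [0,0,0,-0.0009,0.0001,-0.0026,0],
  [0,0,0,-0.0018,0.0003,-0.0052,0],
  [0,0,0,-0.0027,0.0004,-0.0078,0],
  [0,0,0,-0.0036,0.0005,-0.0104,0],
  [0,0,0,-0.0045,0.0006,-0.013,0],
])

```text
time: 14.4
tool_pos: [0.5914, 0.0785, 0.1405]
ee_rot: [3.141, -0.0, 1.414]
wrist_force: [0.1, 1.6, 1.2]
width: 0.0005
finger_force: 0.6
```

Call:
apply_moves([
  [0,0,0,-0.0007,0.0001,-0.0024,0],
  [0,0,0,-0.0014,0.0002,-0.0048,0],
  [0,0,0,-0.002,0.0003,-0.0072,0],
  [0,0,0,-0.0025,0.0004,-0.0096,0],
  [0,0,0,-0.003,0.0005,-0.012,0],
])

```text
time: 14.9
tool_pos: [0.5884, 0.0788, 0.1286]
ee_rot: [3.141, 0.0, 1.414]
wrist_force: [-0.4, 1.3, 0.8]
width: 0.0005
finger_force: 0.5
```

Call:
apply_moves([
  [0,0,0,-0.0002,0,-0.0016,0],
  [0,0,0,-0.0004,0,-0.0032,0],
  [0,0,0,-0.0006,0.0001,-0.0048,0],
  [0,0,0,-0.0008,0.0001,-0.0064,0],
  [0,0,0,-0.001,0.0001,-0.008,0],
])

```text
time: 15.4
tool_pos: [0.5871, 0.079, 0.1205]
ee_rot: [-3.141, 0.0, 1.414]
wrist_force: [-0.5, 0.6, 1.6]
width: 0.0005
finger_force: 0.5
```

Call:
apply_moves([
  [0,0,0,0,0,-0.0012,0],
  [0,0,0,0,0,-0.0024,0],
  [0,0,0,0,0,-0.0036,0],
  [0,0,0,0,0,-0.0048,0],
  [0,0,0,0,0,-0.006,0],
])

```text
time: 15.9
tool_pos: [0.5873, 0.0789, 0.1146]
ee_rot: [-3.142, 0.0, 1.414]
wrist_force: [-1.6, -0.2, -0.2]
width: 0.0004
finger_force: 0.5
```

Call:
apply_moves([
  [0,0,0,0,0,-0.0006,0],
  [0,0,0,0,0,-0.0012,0],
  [0,0,0,0,0,-0.0018,0],
  [0,0,0,0,0,-0.0024,0],
  [0,0,0,0,0,-0.003,0],
])

```text
time: 16.4
tool_pos: [0.5874, 0.0789, 0.1123]
ee_rot: [3.141, 0.0, 1.414]
wrist_force: [-2.3, -0.2, 4.6]
width: 0.0007
finger_force: 2.5
```

Call:
apply_moves([
  [0,0,0,0,0,-0.0003,0],
  [0,0,0,0,0,-0.0006,0],
  [0,0,0,0,0,-0.0009,0],
  [0,0,0,0,0,-0.0012,0],
  [0,0,0,0,0,-0.0012,0],
])

```text
time: 16.9
tool_pos: [0.5874, 0.079, 0.1122]
ee_rot: [3.14, -0.0, 1.414]
wrist_force: [-4.0, -0.4, 7.4]
width: 0.0004
finger_force: 3.7
```

Force rises while z stays at 0.112, so the lid is on its stop. I'll back off and check.

Call:
apply_moves([
  [0,0,0,0,0,0.005,0],
  [0,0,0,0,0,0.03,0],
  [0,0,0,0,0,0.07,0],
  [0,0,0,0,0,0.11,0],
  [0,0,0,0,0,0.15,0],
])

```text
time: 17.4
tool_pos: [0.5874, 0.079, 0.2614]
ee_rot: [-3.142, -0.0, 1.414]
wrist_force: [0.3, 0.3, -0.1]
width: 0.0002
finger_force: 0.0
```

Run:
```python
from h import *
np.set_printoptions(precision=4,suppress=True)
C={n:cam(n) for n in('wrist','scene','top')}
im=[C[n]['pixels'][a:b,c:d] for n,a,b,c,d in(('scene',190,350,200,400),('wrist',0,320,80,480))]
cv2.imwrite('pics/l3.png',np.hstack([cv2.resize(i,(400,320),interpolation=cv2.INTER_CUBIC) for i in im])[:,:,::-1])
rs=[]
for n in C:
    p=place_of(n,'lid_edge')
    if p: print(n,p[0]['pixel'],p[0]['score'],onz(C[n],p[0]['pixel'],.112)); rs.append(ray(C[n],p[0]['pixel']))
if len(rs)>1: print(tri(rs))
```

```text
wrist [234.0, 189.6] 0.66 [0.5443 0.0896 0.112 ]
scene [301.0, 312.6] 0.9 [0.5397 0.0985 0.112 ]
top [230.0, 267.1] 0.65 [0.5415 0.0914 0.112 ]
[0.5426 0.0916 0.1028]
```

View pics/l3.png

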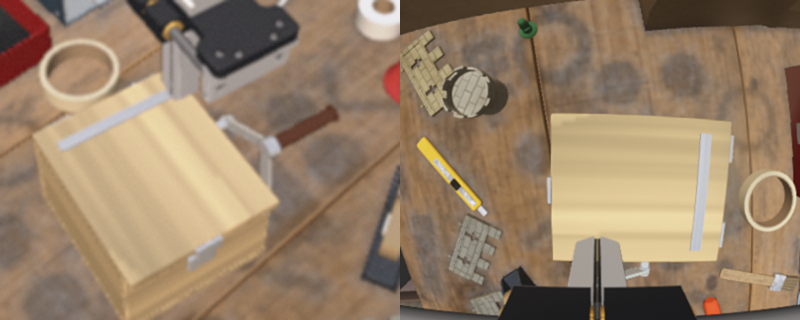

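The lid lies flat and shut, the stay is folded at the side, and the gripper is clear, so I'm handing in.

```bash
python3 -c "
from bench import *
print(close_job())"
```

```text
the job is handed in; nothing more can be done
None
```

The stay was unlocked by lifting its handle while the lid was still up. The lid was then lowered gently until it was fully shut, and the job was handed in at about 17.5 s with the gripper clear of the chest.

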